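Turn over the price ticket of the sold-out bin

TASK

One of the display bins on the shop counter has just sold out: it is empty, yet its hinged price ticket is still standing up. With a fingertip, gently push that ticket forward, away from you, and right over its hinge until it hangs flat down the customer side of the bin and shows its crossed-out face. Don't pinch the ticket, don't lift or shove the bin, leave the other tickets as they are and everything else on the counter where it stands.

Things in the scene. Friction and masses are not known exactly. Their poses are not given: they have to be found in the camera images.
- bin_cartons: Loose plywood display bin, open at the top, stocked to the rim with small upright cartons (tops at 100 mm). Outside 130 (its x) x 110 (its y) x 100 mm high, walls 8 mm, about 1.3 kg. Origin at the centre of its underside; z up, x points to its front, the side away from the robot (yaw up to 0.12 rad). It stands on the counter, in one of four places side by side.
- hinge_cartons (a point): Middle of the hinge pin of that bin's price ticket: 71 mm ahead of the bin's origin along the bin's x (6 mm outside its front wall) and 104 mm above the counter. Axes as the bin's; the pin runs along y.
- ticket_cartons (a joint): Angle of that bin's price ticket about the pin, rad: 0 = standing straight up above the rim; grows as the ticket tips forward, away from the robot; 1.57 = level, pointing away from the robot; 3.14 = hanging flat down the bin's front (end stop). Range -0.12 to 3.14. The hinge is stiff (about 0.022 N m of friction): the ticket stays at any angle where it is left, and a push of under 1 N, 50 mm from the pin, moves it. Starts between -0.1 and 0.25.
- edge_cartons (a point): Middle of that ticket's free edge, 78 mm from the pin. The ticket is a white plastic plate with a dark frame, 64 mm wide (along the pin), 3 mm thick, reaching from 4 to 78 mm from the pin, centred on it; z points from the pin to the free edge. When it stands, the price face (a disc and bars) looks away from the robot and the sold-out face (a bold cross) looks towards it.
- bin_tins: Loose plywood display bin, open at the top, stocked with four tins (tops at 92 mm). Outside 130 (its x) x 110 (its y) x 100 mm high, walls 8 mm, about 1.3 kg. Origin at the centre of its underside; z up, x points to its front, the side away from the robot (yaw up to 0.12 rad). It stands on the counter, in one of four places side by side.
- hinge_tins (a point): Middle of the hinge pin of that bin's price ticket: 71 mm ahead of the bin's origin along the bin's x (6 mm outside its front wall) and 104 mm above the counter. Axes as the bin's; the pin runs along y.
- ticket_tins (a joint): Angle of that bin's price ticket about the pin, rad: 0 = standing straight up above the rim; grows as the ticket tips forward, away from the robot; 1.57 = level, pointing away from the robot; 3.14 = hanging flat down the bin's front (end stop). Range -0.12 to 3.14. The hinge is stiff (about 0.022 N m of friction): the ticket stays at any angle where it is left, and a push of under 1 N, 50 mm from the pin, moves it. Starts between -0.1 and 0.25.
- edge_tins (a point): Middle of that ticket's free edge, 78 mm from the pin. The ticket is a white plastic plate with a dark frame, 64 mm wide (along the pin), 3 mm thick, reaching from 4 to 78 mm from the pin, centred on it; z points from the pin to the free edge. When it stands, the price face (a disc and bars) looks away from the robot and the sold-out face (a bold cross) looks towards it.
- bin_turned: Loose plywood display bin, open at the top, empty but for a paper liner; its ticket has already been turned over and hangs down. Outside 130 (its x) x 110 (its y) x 100 mm high, walls 8 mm, about 0.6 kg. Origin at the centre of its underside; z up, x points to its front, the side away from the robot (yaw up to 0.12 rad). It stands on the counter, in one of four places side by side.
- hinge_turned (a point): Middle of the hinge pin of that bin's price ticket: 71 mm ahead of the bin's origin along the bin's x (6 mm outside its front wall) and 104 mm above the counter. Axes as the bin's; the pin runs along y.
- ticket_turned (a joint): Angle of that bin's price ticket about the pin, rad: 0 = standing straight up above the rim; grows as the ticket tips forward, away from the robot; 1.57 = level, pointing away from the robot; 3.14 = hanging flat down the bin's front (end stop). Range -0.12 to 3.14. The hinge is stiff (about 0.022 N m of friction): the ticket stays at any angle where it is left, and a push of under 1 N, 50 mm from the pin, moves it. Starts between 3.06 and 3.14.
- edge_turned (a point): Middle of that ticket's free edge, 78 mm from the pin. The ticket is a white plastic plate with a dark frame, 64 mm wide (along the pin), 3 mm thick, reaching from 4 to 78 mm from the pin, centred on it; z points from the pin to the free edge. When it stands, the price face (a disc and bars) looks away from the robot and the sold-out face (a bold cross) looks towards it.
- bin_soldout: Loose plywood display bin, open at the top, empty but for a paper liner, while its ticket still stands up: this is the bin that has just sold out. Outside 130 (its x) x 110 (its y) x 100 mm high, walls 8 mm, about 0.6 kg. Origin at the centre of its underside; z up, x points to its front, the side away from the robot (yaw up to 0.12 rad). It stands on the counter, in one of four places side by side.
- hinge_soldout (a point): Middle of the hinge pin of that bin's price ticket: 71 mm ahead of the bin's origin along the bin's x (6 mm outside its front wall) and 104 mm above the counter. Axes as the bin's; the pin runs along y.
- ticket_soldout (a joint): Angle of that bin's price ticket about the pin, rad: 0 = standing straight up above the rim; grows as the ticket tips forward, away from the robot; 1.57 = level, pointing away from the robot; 3.14 = hanging flat down the bin's front (end stop). Range -0.12 to 3.14. The hinge is stiff (about 0.022 N m of friction): the ticket stays at any angle where it is left, and a push of under 1 N, 50 mm from the pin, moves it. Starts between -0.1 and 0.25.
- edge_soldout (a point): Middle of that ticket's free edge, 78 mm from the pin. The ticket is a white plastic plate with a dark frame, 64 mm wide (along the pin), 3 mm thick, reaching from 4 to 78 mm from the pin, centred on it; z points from the pin to the free edge. When it stands, the price face (a disc and bars) looks away from the robot and the sold-out face (a bold cross) looks towards it.
- bell: Steel counter bell, 84 mm across, 58 mm high, beyond the bins. Bystander, to be left alone. Origin at the centre of its underside.
- dish: Steel coin dish, 110 mm across, 22 mm high, beyond the bins. Bystander, to be left alone. Origin at the centre of its underside.
- matches: Stack of three matchboxes, 36 x 55 x 45 mm high, beyond the bins. Bystander, to be left alone. Origin at the centre of its underside.
- soap: White soap carton lying flat, 55 x 85 x 32 mm high, left of the bins. Bystander, to be left alone. Origin at the centre of its underside.
- calculator: Black pocket calculator lying flat, 150 x 85 x 14 mm, near the robot on the right. Bystander, to be left alone. Origin at the centre of its underside.
- spice_tin: Slim round spice tin standing upright in the gap between the two middle bins, 36 mm across, 74 mm high. Bystander, to be left alone. Origin at the centre of its underside.
- jar: Amber glass jar with a white cap, 92 mm across, 135 mm high, right of the bins. Bystander, to be left alone. Origin at the centre of its underside.
- pen_cup: White cup with pens, 72 mm across, 85 mm high (pens to 130 mm), near the robot on the left. Bystander, to be left alone. Origin at the centre of its underside.
Things that resemble listed ones, but are neither listed nor needed, are in the scene too. Leave any red look-alike of the bin_cartons alone.

How it is judged:
By the outcome, as a careful person would: the job done as asked, in the order asked, and still so for the second after the job is handed in, with the robot touching nothing.
It also fails if it takes over 45 s, if anything falls off the work surface, if the arm or the gripper's body presses on something with over 40 N, if the wrist force passes 120 N, or if a joint passes its speed limit or range.

ROBOT

A 6-joint arm with a two-finger parallel gripper is mounted at the origin on the work surface. World frame = base frame: x ahead of the robot, y to its left, z up, the work surface at z = 0. Lengths are in m, angles in rad, forces in N, time in s.
With the tool pointing down it reaches from about 0.35 to 1 m from the base axis. Payload 7.1 kg.
Tool frame: the origin (TCP) lies midway between the tips of the shut fingers; the grasp point (between the pads) lies 19 mm behind it (r.grip_depth is the z of the grasp point in the tool frame, in m); z points along the fingers, y is the line along which they close (so a half turn about z gives the same grasp; the last joint's range is limited). The gripper opens to 85 mm and grips with 20 to 120 N. Pads are 22 mm wide; open, the fingers measure 114 mm over their backs; the gripper's body (76 mm by 85 mm) begins 54 mm behind the grasp point. The pads swing forward as they close: fully open they stand 13 mm farther back than shut.
Start: joints at [-1.192, 0.423, 1.63, -0, 1.089, -0.019], TCP at [0.242, -0.576, 0.231] pointing down, gripper open.
Joint ranges: [-3, 3], [-0.9, 2.11], [0.09, 2.58], [-1.31, 4.45], [0.11, 2.69], [-2.54, 2.54]. Speed limits (rad/s): [2.39, 2.39, 3.01, 3.14, 3.14, 3.14].

INTERFACE

Orientations are given as a unit quaternion [x, y, z, w].
In Python, from cell import telemetry, grab_frame, get_calibration, job, r gives the robot as it stands.
- The arm moves only by the shell command python3 -m creep 'ROWS' [FORCE]. ROWS is JSON, a list of rows, each a list of 3 entries, a list of its own where there are three numbers: the finger opening in mm, from 0 to 85.4, then the shift along the tool's x, y, z in mm, then the turn, a rotation vector about the tool's x, y, z in degrees. A call has 1 to 8 rows; each row shifts and turns the commanded pose from where the row before left it, along the tool's axes as they then stand; what a row does not reach is not made up. A row lasts 1/10 s, in which the tool goes at most 50 mm and 8.59 degrees, less where a joint would pass 70% of its speed; a pose out of reach is approached as far as the arm can. A call with a gripper value outside its range is refused whole. The fingers move at their own pace and stop on an object; FORCE is the grip in N (left out, the last holds). Time passes only in rows, so rows that do not move let the fingers close. It gives the time, the measured TCP pose, the force, the opening and the grip force at its end, in the units of the state.
- telemetry.state(): the state, without advancing time (a new reading comes with each control period).
- grab_frame(name): name is "scene" or "side" or "wrist"; returns (picture, depth): 384x512x3 uint8, red, green, blue; 384x512 float32, m along the optical axis (not along the pixel's ray), 0 where there is no reading.
- get_calibration(name): a dict with "camera_matrix" (3x3 intrinsics, pixels), "R" (3x3) and "t" (3): a world point X has camera coordinates R X + t; the wrist camera has in their place "tool_from_camera" (4x4, takes a point from camera to tool coordinates, whose origin is the TCP and whose axes are the flange's). Camera axes: x right, y down, z forward; pixel columns grow to the right and rows downward; lengths in m; the calibration is good to about 2 mm. A picture is of the moment at which its call begins: read the wrist's pose just before it. get_calibration takes no time and is no camera call.
- job.sign_off(): hands the job in; it is judged then, once.
The state is a dict: "t": time; "joint_pos": joint angles; "joint_vel": joint speeds; "joint_torque": joint torques, N m; "tcp_pos": TCP position; "tcp_rot": TCP orientation; "ft_force": force on the tool from outside, world axes, zero at the start; "torque": the same for the moment, N m; "opening": finger opening in m; "grasp_force": force on a finger pad.
Only numpy, scipy, OpenCV 4.12 (cv2) and the standard library are available. Lean on these libraries where they do the work, as an engineer would, in place of code of your own. Each camera call takes 0.05 s, during which the arm holds its last target. There are 200 camera calls.

## Working session

There is one attempt and no reset: what is moved stays moved. The work goes in short steps, Python scripts to look and compute and a shell command to move; the robot and the scene stay as the last step left them, time stands still between calls to the robot, and variables do not carry over. Pictures are saved under pics/ and viewed, at most 10 in all, crops included, and the job is handed in when it is done.

```bash
mkdir -p pics; cat > h.py <<'E'
import numpy as np, cv2
from cell import telemetry, grab_frame, get_calibration, job, r
from scipy.spatial.transform import Rotation as Ro
def cloud(name):
    s=telemetry.state(); im,d=grab_frame(name); c=get_calibration(name); K=np.array(c["camera_matrix"])
    v,u=np.mgrid[:384,:512]; P=np.stack([(u-K[0,2])/K[0,0]*d,(v-K[1,2])/K[1,1]*d,d],-1)
    if name=="wrist":
        T=np.array(c["tool_from_camera"]); P=P@T[:3,:3].T+T[:3,3]
        W=P@Ro.from_quat(s["tcp_rot"]).as_matrix().T+np.array(s["tcp_pos"])
    else: W=(P-np.array(c["t"]))@np.array(c["R"])
    W[d==0]=np.nan
    return im,W
def save(im,n): cv2.imwrite("pics/"+n,im[:,:,::-1])
E
python3 - <<'E'
from h import *
a,W=cloud("scene"); save(a,"scene.png"); b,V=cloud("side"); save(b,"side.png")
np.savez("c0.npz",a=a,W=W,b=b,V=V)
s=telemetry.state(); print(s["tcp_pos"],s["tcp_rot"],s["ft_force"],s["t"])
for n in("scene","side"):
    c=get_calibration(n); print(n,-np.array(c["R"]).T@np.array(c["t"]),np.array(c["R"])[2])
E
```

```text
[ 0.24196199 -0.57570107  0.23059199] [ 9.80284702e-01  1.97588880e-01 -1.23920586e-04 -7.22296541e-04] [ 0.89392504  0.07629452 -0.30754325] 0.1
scene [ 1.02923601 -0.46936153  1.20908711] [-0.39598839  0.40815427 -0.82255899]
side [ 0.06473962 -1.01116948  1.29812358] [ 0.25864493  0.66462954 -0.70097816]
```

View pics/scene.png

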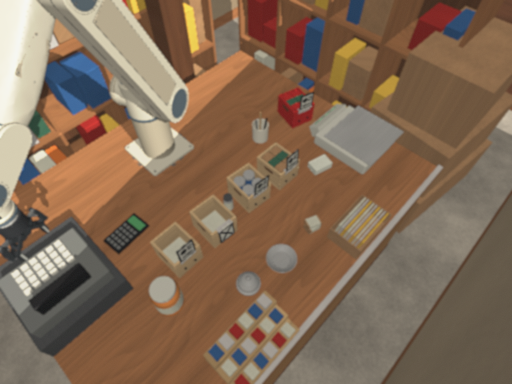

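View pics/side.png

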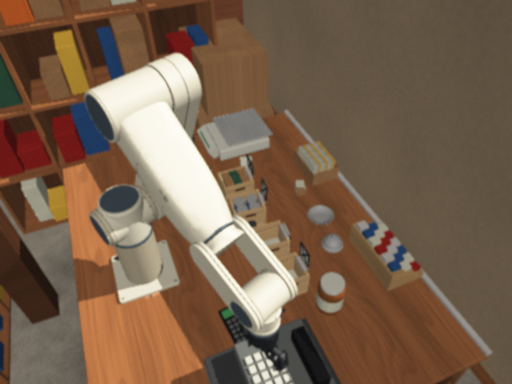

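The scene picture shows the four bins. The rightmost one at about (177,248) is empty with its ticket standing (185,250), so it is the sold-out bin. The one at (213,220) is empty with its crossed ticket hanging (227,232). The jar is at (165,293) and the calculator at (126,232).

```bash
python3 - <<'E'
from h import *
f=np.load("c0.npz"); a,W=f["a"],f["W"]
sub=np.zeros((384,512),bool); sub[215:285,140:212]=1
m=sub&(W[...,2]>.092)&(W[...,2]<.108)
p=W[m]; print(len(p),p.min(0),p.max(0))
# bin cluster
import itertools
mm=m.astype(np.uint8); n,l,st,c=cv2.connectedComponentsWithStats(mm,connectivity=8)
for i in range(1,n):
    if st[i,4]>15:
        q=W[l==i]; print(i,st[i],q.mean(0).round(3),q.min(0).round(3),q.max(0).round(3),cv2.minAreaRect((q[:,:2]*1000).astype(np.float32)))
t=sub&(W[...,2]>.112); n,l,st,c=cv2.connectedComponentsWithStats(t.astype(np.uint8),connectivity=8)
for i in range(1,n):
    if st[i,4]>15:
        q=W[l==i]; ce=q.mean(0); print("T",st[i],ce.round(3),q.min(0).round(3),q.max(0).round(3)); print(np.linalg.svd(q-ce,full_matrices=0)[2].round(3))
big=cv2.resize(a[200:330,110:260],None,fx=5,fy=4.6,interpolation=cv2.INTER_CUBIC); save(big,"crop.png")
E
```

```text
401 [ 0.39148056 -0.35004746  0.09201537] [ 0.56935958 -0.14418198  0.10794284]
1 [192 215  20  21  75] [ 0.471 -0.151  0.099] [ 0.415 -0.157  0.092] [ 0.523 -0.144  0.106] ((469.34088134765625, -150.1051788330078), (8.595547676086426, 108.79273223876953), 85.7668228149414)
2 [151 222  49  46 304] [ 0.45  -0.267  0.099] [ 0.391 -0.319  0.092] [ 0.526 -0.209  0.105] ((458.76422119140625, -263.85723876953125), (110.8025131225586, 134.54627990722656), 89.7576675415039)
3 [182 251  14  12  20] [ 0.533 -0.263  0.105] [ 0.531 -0.291  0.098] [ 0.535 -0.237  0.108] ((532.4896240234375, -263.9937438964844), (3.626558542251587, 54.58980178833008), 0.8617096543312073)
T [176 239  20  24 230] [ 0.531 -0.265  0.151] [ 0.525 -0.296  0.112] [ 0.534 -0.232  0.186]
[[ 0.038  0.092 -0.995]
 [ 0.001 -0.996 -0.092]
 [ 0.999 -0.003  0.038]]
T [151 276  25   9 159] [ 0.552 -0.376  0.134] [ 0.529 -0.408  0.113] [ 0.583 -0.35   0.139]
[[ 0.725  0.688 -0.03 ]
 [-0.689  0.723 -0.054]
 [ 0.015 -0.059 -0.998]]
```

View pics/crop.png

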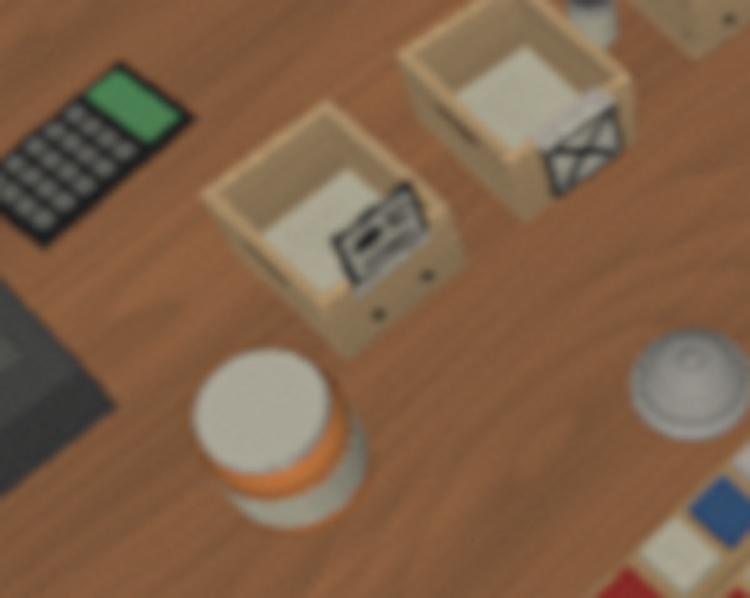

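The crop confirms it: the target bin is empty, with the price face standing (crop ~(380,235)); the jar is close by at (265,430). The pin is at about (0.531, -0.264, 0.104) and the bin's yaw is about 0. I'll shut the fingers, rise, align the tool and move over the bin.

```bash
python3 -m creep '[[0,[0,0,-17],[0,0,7.6]],[0,[0,0,-17],[0,0,7.6]],[0,[0,0,-17],[0,0,7.6]],[0,[26,-35,0],[0,0,0]],[0,[26,-35,0],[0,0,0]],[0,[26,-35,0],[0,0,0]],[0,[26,-35,0],[0,0,0]],[0,[26,-35,0],[0,0,0]]]'; python3 -m creep '[[0,[26,-35,0],[0,0,0]],[0,[26,-35,0],[0,0,0]],[0,[26,-35,0],[0,0,0]],[0,[0,0,0],[0,0,0]],[0,[0,0,0],[0,0,0]]]'
```

```text
t: 0.9
tcp_pos: [0.3727, -0.3996, 0.2821]
tcp_rot: [1.0, -0.0, -0.0, -0.0]
ft_force: [-0.2, -0.5, 0.3]
opening: -0.0002
grasp_force: 0.0
t: 1.4
tcp_pos: [0.4505, -0.2953, 0.282]
tcp_rot: [1.0, 0.001, -0.0, -0.0]
ft_force: [0.2, 0.4, 0.0]
opening: 0.0002
grasp_force: 0.0
```

```bash
python3 -m creep '[[0,[10,-19,0],[0,0,0]],[0,[10,-19,0],[0,0,0]],[0,[0,0,0],[0,0,0]]]'; cat > m.py <<'E'
from h import *
import sys
for n in sys.argv[2:]:
    a,W=cloud(n); save(a,sys.argv[1]+n+".png")
    box=(abs(W[...,1]+.264)<.05)
    m=box&(W[...,0]>.505)&(W[...,0]<.62)&(W[...,2]>.012)&(W[...,2]<.2); q=W[m]
    for z in np.arange(.02,.2,.01):
        k=q[abs(q[:,2]-z)<.005]
        if len(k)>3: print(n,round(z,3),len(k),"x",np.percentile(k[:,0],[5,50,95]).round(4),"y",np.percentile(k[:,1],[2,98]).round(3))
    m=box&(abs(W[...,2]-.1)<.006)&(W[...,0]>.38)&(W[...,0]<.528); q=W[m]
    if len(q)>30: print(n,"rim",cv2.minAreaRect((q[:,:2]*1000).astype(np.float32)),np.percentile(q,[1,99],axis=0).round(3))
s=telemetry.state(); print(s["t"],s["tcp_pos"],s["ft_force"])
E
python3 m.py a wrist scene
```

```text
t: 1.7
tcp_pos: [0.4701, -0.2578, 0.2821]
tcp_rot: [1.0, 0.0, -0.0, -0.0]
ft_force: [0.6, -0.6, 0.4]
opening: -0.0002
grasp_force: 0.0
wrist 0.02 12 x [0.5053 0.5234 0.5235] y [-0.314 -0.215]
wrist 0.03 5 x [0.5052 0.5063 0.5073] y [-0.313 -0.218]
wrist 0.04 19 x [0.5056 0.5233 0.5235] y [-0.313 -0.215]
wrist 0.05 21 x [0.5056 0.5233 0.5235] y [-0.313 -0.217]
wrist 0.06 15 x [0.5056 0.5085 0.5233] y [-0.313 -0.216]
wrist 0.07 30 x [0.5063 0.5111 0.5236] y [-0.313 -0.215]
wrist 0.08 33 x [0.5056 0.5121 0.5236] y [-0.313 -0.215]
wrist 0.09 38 x [0.5061 0.5132 0.5235] y [-0.313 -0.216]
wrist 0.1 455 x [0.5079 0.5158 0.5231] y [-0.313 -0.214]
wrist 0.11 195 x [0.5313 0.5319 0.5328] y [-0.295 -0.235]
wrist 0.12 76 x [0.5304 0.5307 0.5312] y [-0.296 -0.236]
wrist 0.13 92 x [0.5302 0.5307 0.531 ] y [-0.295 -0.235]
wrist 0.14 73 x [0.53   0.5303 0.5308] y [-0.296 -0.235]
wrist 0.15 97 x [0.5298 0.5305 0.5306] y [-0.296 -0.235]
wrist 0.16 87 x [0.5296 0.5301 0.5304] y [-0.297 -0.235]
wrist 0.17 125 x [0.5294 0.5296 0.5302] y [-0.296 -0.235]
wrist 0.18 618 x [0.5259 0.528  0.5298] y [-0.296 -0
[... 676 characters left out ...]
4]
scene 0.11 30 x [0.5303 0.5317 0.5343] y [-0.293 -0.234]
scene 0.12 25 x [0.5297 0.5312 0.5327] y [-0.291 -0.235]
scene 0.13 31 x [0.5292 0.531  0.5337] y [-0.296 -0.234]
scene 0.14 30 x [0.5291 0.5308 0.5326] y [-0.294 -0.235]
scene 0.15 27 x [0.5291 0.5309 0.5327] y [-0.294 -0.235]
scene 0.16 29 x [0.5296 0.5306 0.5323] y [-0.296 -0.233]
scene 0.17 33 x [0.5285 0.5301 0.5315] y [-0.294 -0.236]
scene 0.18 43 x [0.5267 0.5294 0.531 ] y [-0.295 -0.233]
scene rim ((459.2123718261719, -264.014404296875), (133.79420471191406, 99.81137084960938), 0.09234017133712769) [[ 0.394 -0.314  0.094]
 [ 0.525 -0.214  0.103]]
1.8 [ 0.46957713 -0.25904364  0.28215803] [ 0.04906822 -0.47249466 -0.12673091]
```

View pics/awrist.png

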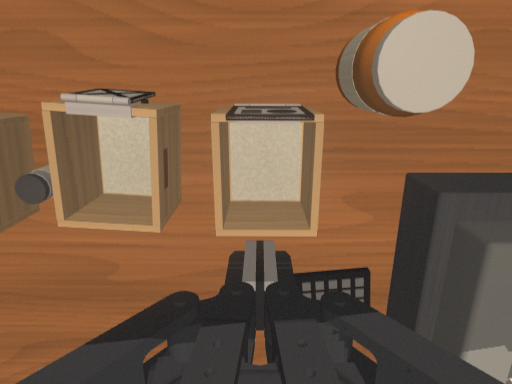

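The wrist picture shows the ticket standing at the bin's front edge (~(268,112)), with the jar to its right (410,65) and the fingers shut over the bin. Pin x ≈ 0.530 and the ticket angle is about -0.03. I'll descend behind the ticket and push in an arc.

```bash
python3 -m creep '[[0,[4,0,33],[0,0,0]],[0,[4,0,33],[0,0,0]],[0,[4,0,33],[0,0,0]],[0,[4,0,33],[0,0,0]],[0,[0,0,0],[0,0,0]]]'; python3 -m creep '[[0,[10,0,0],[0,0,0]],[0,[10,0,0],[0,0,0]],[0,[7,0,0],[0,0,0]],[0,[7,0,0],[0,0,0]],[0,[7,0,1],[0,0,0]],[0,[7,0,1],[0,0,0]],[0,[7,0,2],[0,0,0]],[0,[0,0,0],[0,0,0]]]'; python3 m.py b scene
```

```text
t: 2.3
tcp_pos: [0.4832, -0.2581, 0.1464]
tcp_rot: [1.0, -0.001, -0.003, -0.002]
ft_force: [-0.3, 1.0, -0.5]
opening: 0.0001
grasp_force: 0.0
t: 3.1
tcp_pos: [0.542, -0.2581, 0.146]
tcp_rot: [1.0, 0.0, 0.0, -0.0]
ft_force: [-0.4, 0.4, -0.4]
opening: 0.0001
grasp_force: 0.0
scene 0.02 30 x [0.5221 0.5237 0.5253] y [-0.311 -0.216]
scene 0.03 26 x [0.523  0.5243 0.5272] y [-0.31  -0.222]
scene 0.04 43 x [0.5228 0.5243 0.5283] y [-0.309 -0.218]
scene 0.05 32 x [0.5228 0.5243 0.5254] y [-0.311 -0.217]
scene 0.06 34 x [0.523  0.5244 0.5261] y [-0.309 -0.217]
scene 0.07 17 x [0.5226 0.5244 0.5255] y [-0.313 -0.253]
scene 0.08 11 x [0.5146 0.5236 0.5257] y [-0.31  -0.215]
scene 0.09 10 x [0.5127 0.5242 0.5258] y [-0.313 -0.217]
scene 0.1 67 x [0.5137 0.5208 0.525 ] y [-0.313 -0.216]
scene 0.11 10 x [0.5235 0.5295 0.5341] y [-0.29  -0.263]
scene 0.12 9 x [0.5346 0.5354 0.5413] y [-0.296 -0.233]
scene 0.13 5 x [0.5424 0.5439 0.5452] y [-0.295 -0.236]
scene 0.14 8 x [0.5465 0.5472 0.5507] y [-0.286 -0.239]
scene 0.15 11 x [0.55   0.5544 0.5566] y [-0.296 -0.237]
scene 0.16 22 x [0.5473 0.5539 0.5616] y [-0.291 -0.246]
scene 0.17 44 x [0.5502 0.5685 0.5711] y [-0.294 -0.233]
scene 0.18 13 x [0.5476 0.5519 0.5543] y [-0.272 -0.253]
scene 0.19 16 x [0.5421 0.554  0.5563] y [-0.278 -0.238]
scene rim ((459.767578125, -264.4721984863281), (133.62608337402344, 98.74658966064453), 0.6312543749809265) [[ 0.394 -0.314  0.095]
 [ 0.526 -0.216  0.104]]
3.15 [ 0.54146602 -0.25804156  0.1459899 ] [0.03213477 0.12475707 0.21633408]
```

```bash
python3 -m creep '[[0,[6,0,3],[0,0,0]],[0,[5,0,4],[0,0,0]],[0,[5,0,5],[0,0,0]],[0,[4,0,5],[0,0,0]],[0,[4,0,7],[0,0,0]],[0,[4,0,8],[0,0,0]],[0,[3,0,8],[0,0,0]],[0,[0,0,0],[0,0,0]]]'; python3 m.py c scene | grep -v "0.0[2-8]"
```

```text
t: 3.95
tcp_pos: [0.5718, -0.2578, 0.1047]
tcp_rot: [1.0, 0.0, -0.001, -0.0]
ft_force: [-0.3, -0.4, -0.2]
opening: -0.0003
grasp_force: 0.0
scene 0.09 5 x [0.5217 0.5241 0.5255] y [-0.314 -0.305]
scene 0.1 213 x [0.5207 0.5894 0.6064] y [-0.311 -0.232]
scene 0.11 42 x [0.5676 0.5837 0.6038] y [-0.296 -0.233]
scene 0.12 11 x [0.5787 0.5818 0.5841] y [-0.269 -0.243]
scene 0.13 12 x [0.5751 0.5815 0.5844] y [-0.271 -0.247]
scene 0.14 7 x [0.5782 0.5829 0.585 ] y [-0.271 -0.254]
scene 0.15 22 x [0.5767 0.5838 0.5861] y [-0.281 -0.225]
scene 0.16 42 x [0.5693 0.5798 0.5855] y [-0.288 -0.221]
scene 0.17 28 x [0.5796 0.5843 0.5891] y [-0.303 -0.217]
scene 0.18 33 x [0.5781 0.5856 0.5902] y [-0.309 -0.215]
scene 0.19 30 x [0.5687 0.5829 0.5899] y [-0.31  -0.216]
scene rim ((459.365478515625, -297.2068786621094), (39.54928970336914, 132.11141967773438), 85.19477081298828) [[ 0.394 -0.314  0.095]
 [ 0.524 -0.274  0.104]]
```

```bash
python3 -c "
import cv2
a=cv2.imread('pics/cscene.png')[170:330,100:260]; cv2.imwrite('pics/cc.png',cv2.resize(a,(560,560),interpolation=2))"
```

```text
(no output)
```

View pics/cc.png

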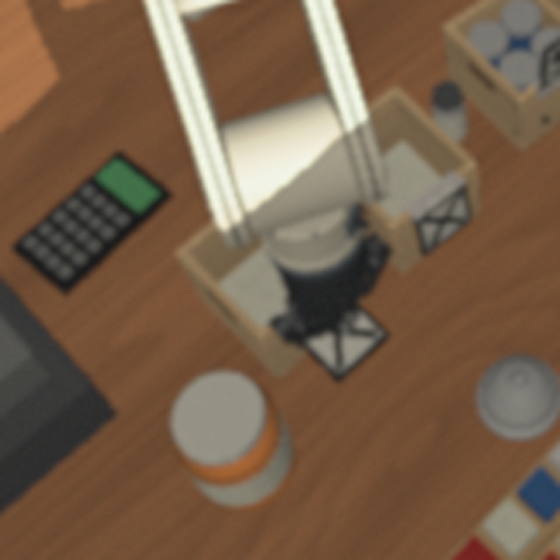

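The ticket now lies level with its cross showing (~(345,340) in the crop), and the bin hasn't moved. Next I go down in front of the bin and draw back.

```bash
python3 -m creep '[[0,[2,0,7],[0,0,0]],[0,[0,0,8],[0,0,0]],[0,[0,0,8],[0,0,0]],[0,[0,0,8],[0,0,0]],[0,[0,0,8],[0,0,0]],[0,[0,0,6],[0,0,0]],[0,[0,0,0],[0,0,0]]]'; python3 -m creep '[[0,[-5,0,0],[0,0,0]],[0,[-5,0,0],[0,0,0]],[0,[-5,0,0],[0,0,0]],[0,[-4,0,0],[0,0,0]],[0,[-4,0,0],[0,0,0]],[0,[0,0,0],[0,0,0]],[0,[0,0,0],[0,0,0]]]'; python3 m.py d scene
```

```text
t: 4.7
tcp_pos: [0.5735, -0.2579, 0.0601]
tcp_rot: [1.0, -0.0, -0.001, -0.0]
ft_force: [-0.5, 0.2, -0.1]
opening: 0.0001
grasp_force: 0.0
t: 5.4
tcp_pos: [0.5511, -0.2582, 0.0614]
tcp_rot: [1.0, -0.0, -0.0, -0.0]
ft_force: [0.3, 0.1, 0.0]
opening: 0.0001
grasp_force: 0.0
scene 0.02 11 x [0.523  0.5243 0.5361] y [-0.312 -0.232]
scene 0.03 26 x [0.5232 0.5457 0.5492] y [-0.312 -0.237]
scene 0.04 26 x [0.5234 0.5454 0.5482] y [-0.312 -0.234]
scene 0.05 24 x [0.5232 0.5431 0.5455] y [-0.311 -0.233]
scene 0.06 12 x [0.5234 0.5409 0.5518] y [-0.311 -0.268]
scene 0.07 12 x [0.5239 0.5572 0.5632] y [-0.313 -0.248]
scene 0.08 12 x [0.5245 0.561  0.5639] y [-0.312 -0.247]
scene 0.09 10 x [0.5231 0.5603 0.5645] y [-0.313 -0.246]
scene 0.1 15 x [0.5099 0.5588 0.5639] y [-0.313 -0.252]
scene 0.11 25 x [0.5543 0.5639 0.5656] y [-0.284 -0.225]
scene 0.12 38 x [0.5488 0.5612 0.5643] y [-0.298 -0.221]
scene 0.13 38 x [0.5526 0.5637 0.5691] y [-0.303 -0.216]
scene 0.14 20 x [0.5556 0.5653 0.5696] y [-0.309 -0.216]
scene 0.15 38 x [0.5416 0.5608 0.5684] y [-0.314 -0.215]
scene 0.16 28 x [0.5489 0.5562 0.5714] y [-0.312 -0.27 ]
scene 0.17 15 x [0.5481 0.5604 0.5632] y [-0.301 -0.218]
scene 0.18 10 x [0.5464 0.5593 0.5616] y [-0.298 -0.291]
scene 0.19 10 x [0.5537 0.5806 0.5892] y [-0.295 -0.232]
scene rim ((458.5939025878906, -301.53076171875), (29.6061954498291, 128.68325805664062), 85.8156509399414) [[ 0.394 -0.314  0.095]
 [ 0.52  -0.284  0.105]]
5.45 [ 0.55123493 -0.25827089  0.06140985] [ 0.42658844  0.00387448 -0.48248629]
```

```bash
python3 -m creep '[[0,[-3,0,0],[0,0,0]],[0,[-2,0,0],[0,0,0]],[0,[-2,0,0],[0,0,0]],[0,[-1,0,0],[0,0,0]],[0,[0,0,0],[0,0,0]]]'; python3 m.py e scene | grep -e "0.0[2-6] " -e rim; python3 m.py e2 scene | grep -e "0.0[2-6] " -e '^[0-9]'
```

```text
t: 5.95
tcp_pos: [0.5429, -0.2582, 0.0613]
tcp_rot: [1.0, -0.0, -0.0, -0.0]
ft_force: [0.4, 0.5, -0.5]
opening: -0.0001
grasp_force: 0.0
scene 0.02 16 x [0.5229 0.5241 0.5332] y [-0.312 -0.215]
scene 0.03 20 x [0.5224 0.5329 0.5348] y [-0.309 -0.22 ]
scene 0.04 22 x [0.5231 0.5331 0.5344] y [-0.312 -0.225]
scene 0.05 20 x [0.5238 0.532  0.5346] y [-0.312 -0.246]
scene 0.06 12 x [0.5232 0.5281 0.542 ] y [-0.311 -0.268]
scene rim ((457.438232421875, -304.786376953125), (26.076885223388672, 129.44288635253906), 84.54938507080078) [[ 0.393 -0.314  0.095]
scene 0.02 13 x [0.5223 0.5243 0.5253] y [-0.312 -0.215]
scene 0.03 23 x [0.5237 0.5333 0.5355] y [-0.309 -0.221]
scene 0.04 22 x [0.5242 0.5324 0.5343] y [-0.312 -0.225]
scene 0.05 17 x [0.5233 0.5332 0.5349] y [-0.312 -0.244]
scene 0.06 17 x [0.5233 0.5265 0.5383] y [-0.31  -0.267]
6.05 [ 0.54307779 -0.25819228  0.06131521] [ 0.25118694 -0.16424257 -0.59579023]
```

```bash
python3 -m creep '[[0,[10,0,0],[0,0,0]],[0,[20,0,0],[0,0,0]],[0,[20,0,-20],[0,0,0]],[0,[0,0,-50],[0,0,0]],[0,[0,0,-50],[0,0,0]],[0,[-20,0,-50],[0,0,0]],[0,[-50,0,-20],[0,0,0]],[0,[-50,0,0],[0,0,0]]]'; cat > ang.py <<'E'
from h import *
print(telemetry.state()["tcp_pos"])
for k in range(3):
    a,W=cloud("scene"); save(a,"f.png")
    b=(abs(W[...,1]+.264)<.027)&(W[...,2]>.033)&(W[...,2]<.098)&(W[...,0]>.5265)&(W[...,0]<.56); q=W[b]
    p=np.polyfit(q[:,2],q[:,0],1); print(len(q),np.pi+p[0],"x at .03,.1",np.polyval(p,[.03,.1]).round(4))
    b=(abs(W[...,1]+.264)<.053)&(abs(W[...,1]+.264)>.036)&(W[...,2]>.015)&(W[...,2]<.09)&(W[...,0]>.515)&(W[...,0]<.56); q=W[b]; p=np.polyfit(q[:,2],q[:,0],1); print("wall",len(q),p[0],np.polyval(p,[.03,.1]).round(4))
m=(abs(W[...,1]+.264)<.06)&(abs(W[...,2]-.1)<.006)&(W[...,0]>.38)&(W[...,0]<.528); q=W[m]
print(cv2.minAreaRect((q[:,:2]*1000).astype(np.float32)))
cv2.imwrite("pics/fc.png",cv2.resize(a[130:330,110:330,::-1],(660,600),interpolation=2))
E
python3 ang.py
```

```text
t: 6.85
tcp_pos: [0.4802, -0.2592, 0.2502]
tcp_rot: [1.0, 0.001, 0.003, 0.002]
ft_force: [-0.4, -0.3, -0.4]
opening: 0.0001
grasp_force: 0.0
[ 0.48021068 -0.25921356  0.25019509]
136 3.111781269059911 x at .03,.1 [0.5338 0.5317]
wall 90 0.0038595633269883508 [0.5239 0.5242]
133 3.1181326472287276 x at .03,.1 [0.5336 0.5319]
wall 86 -0.002700988032213712 [0.5243 0.5241]
131 3.120175847972917 x at .03,.1 [0.5336 0.5321]
wall 89 0.001720520820869153 [0.524  0.5241]
((460.6959228515625, -263.7382507324219), (110.36103820800781, 132.72860717773438), 89.77877807617188)
```

View pics/fc.png

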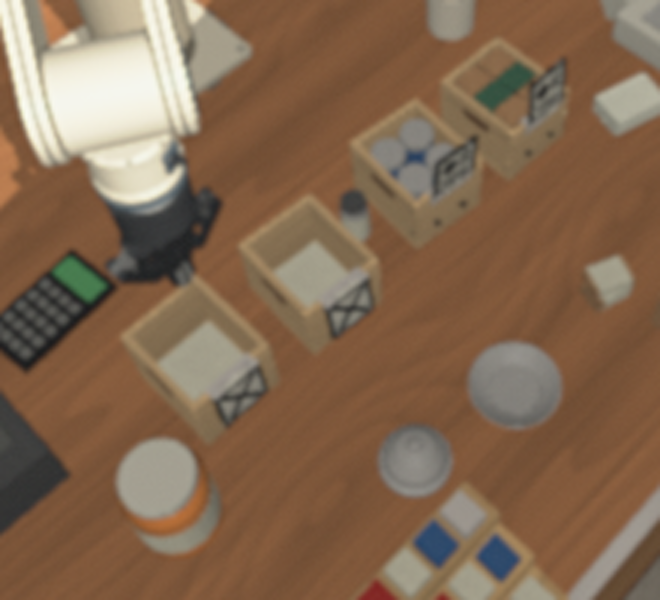

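The target ticket at (240,395) hangs flat and shows its cross, like its neighbour at (350,305). The angle is about 3.12, the bin has not moved, and everything else looks to be in its place. I'll let the arm settle and hand in.

```bash
python3 -m creep '[[0,[0,0,0],[0,0,0]],[0,[0,0,0],[0,0,0]],[0,[0,0,0],[0,0,0]]]'; python3 -c "
from cell import job; print(job.sign_off())"
```

```text
t: 7.3
tcp_pos: [0.4794, -0.2583, 0.2461]
tcp_rot: [1.0, 0.0, 0.0, 0.0]
ft_force: [-0.3, 0.4, -0.6]
opening: -0.0001
grasp_force: 0.0
the job is handed in; nothing more can be done
None
```

The sold-out bin's ticket is turned over and hangs flat with its cross showing (about 3.12 rad); the bin did not visibly move, nothing else looked disturbed, and the job was handed in at 7.3 s.

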